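# Raise the hood sash to its working-height index

## Robot

A 6-joint arm with a two-finger parallel gripper is mounted at the origin on the work surface. World frame = base frame: x ahead of the robot, y to its left, z up, the work surface at z = 0. Lengths are in m, angles in degrees, forces in N, time in s.
With the tool pointing down it reaches from about 0.325 to 0.85 m from the base axis. Payload 15.5 kg.
Tool frame: the origin (TCP) lies on the centre line of the jaws, within the pads' length; the fingertips stand ahead of it and the grasp point (between the pads) is the TCP (env.finger_overhang is the z of the fingertips in the tool frame, in m); z points along the fingers, y is the direction in which the jaws open and shut (so a half turn about z gives the same grasp; the last joint's range is limited). The gripper opens to 91 mm and grips with 3 to 60 N. Pads are 32 mm wide; open, the fingers measure 118 mm over their backs; the gripper's body (76 mm by 178 mm) begins 60 mm behind the grasp point.
Start: joints at [58.47, 28.281, 77.091, -0, 74.628, -5.472], TCP at [0.275, 0.561, 0.233] pointing down, gripper open.
Joint ranges: [-166.48, 166.48], [-47.26, 123.95], [12.59, 153.08], [-70.14, 250.14], [6.76, 159.57], [-176.63, 176.63]. Speed limits (degrees/s): [108.29, 108.29, 147.25, 172.46, 172.46, 172.46].

## Interface

Orientations are given as a 3x3 rotation matrix whose columns are the frame's x, y, z axes.
In Python, from rig import env gives the robot as it stands.
- The arm moves only by the tool arm_command, never from a script. Its argument "steps" is a list that holds one entry, the list of rows, each a list of 5 numbers: the opening, from 0 (shut) to 1 (fully open), then the shift along the tool's x, y, z in m, then the turn about the tool's z in rad. In form: [[[jaw, tx, ty, tz, spin], ...]]. A call has 1 to 20 rows; each row shifts and turns the commanded pose from where the row before left it, along the tool's axes as they then stand; what a row does not reach is not made up. A row lasts 1/8 s, in which the tool goes at most 62.5 mm and 10.7 degrees, less where a joint would pass 70% of its speed; a pose out of reach is approached as far as the arm can. A call with a gripper value outside its range is refused whole. The fingers move at their own pace and stop on an object; "force" is the grip in N (left out, the last holds). Time passes only in rows, so rows that do not move let the fingers close. It gives the time, the measured TCP pose, the force and the opening at its end, in the units of the state.
- env.get_state(): the state, without advancing time (a new reading comes with each control period).
- env.get_image(name): name is "scene" or "top" or "wrist"; returns the picture (400x640x3 uint8, red, green, blue); there is no depth.
- env.camera_model(name): a dict with "K" (3x3 intrinsics, pixels), "rvec" (rotation vector, rad) and "tvec" (3), from world to camera coordinates, as OpenCV has them. Camera axes: x right, y down, z forward; pixel columns grow to the right and rows downward; lengths in m; the calibration is good to about 2 mm. The wrist camera is an equidistant fisheye: a pixel r from the principal point sees the ray r / f radians off the axis. A picture is of the moment at which its call begins: read the wrist's pose just before it. camera_model takes no time and is no camera call; for the wrist camera it gives the pose at the moment of the call.
- env.hand_in(): hands the job in, once; it reports no verdict.
The state is a dict: "time": time; "qpos": joint angles; "joint_vel": joint speeds; "joint_efforts": joint torques, N m; "position": TCP position; "eef_rot": TCP orientation; "force": force on the tool from outside, world axes, zero at the start; "ft_torque": the same for the moment, N m; "opening": opening from 0.0 (shut) to 1.0 (fully open).
Only numpy, scipy, OpenCV 4.12 (cv2) and the standard library are available. Lean on these libraries where they do the work, as an engineer would, in place of code of your own. Each camera call takes 0.05 s, during which the arm holds its last target. There are 200 camera calls.

## Task

Open the clear fume-extraction hood for flame polishing: with the fingertips beneath the lip along the bottom of its sliding front window, push the window up until the lip is level with the pointed index clip on the right guide rail, not past it, and leave it standing there. Only push from below: do not pinch the lip, press on its top or push on the clear pane, and leave the index and everything else on the bench and in the hood where it is.

Things in the scene. Friction and masses are not known exactly. Their poses are not given: they have to be found in the camera images.
- hood: Bench-top extraction hood, fixed: clear box on an aluminium frame, 440 mm wide (y), 340 deep (x), 500 high. Origin: middle of its front bottom edge on the bench; x into the hood, y left, z up. The front leans back 20 degrees from vertical (top away from the robot) between two guide rails 24 mm wide at y = +208 and -208 mm. A steel sill 27 mm high runs along the front edge.
- sash (a joint): Travel of the sliding window up the sloping guides, m: 0 lowest (lip 95 to 110 mm above the bench, outer edge highest), 0.225 highest. It moves up and back, 20 degrees from vertical. Balanced by counterweights: it stays where it is left; moving it takes 2 to 7 N along the guides and it runs on only a few mm when the push stops.
- lip_edge (a point): Middle of the rounded outer edge of the window's lip, at half its thickness. Lip: aluminium ledge along the window's bottom, 360 mm long (180 to either side), 8 thick, standing 35 mm out from the pane towards the robot. Axes: x square to the pane into the hood (20 degrees down), y along the lip to the left, z up the guides, the way the window slides. Only the open gap lies below it.
- index_tip (a point): Tip of the black pointed index clip, 16 mm high, on the right (-y) guide rail; it points along +y at the right end of the lip, 5 mm clear of it. z axis up along the guides. The window is at the marked height when lip_edge and index_tip have the same place along this z axis.
- sash_lip: The lip: its underside and its rounded outer edge, where it is to be pushed. Origin at the middle of the lip, at half its thickness and in the plane of the pane; the outer edge is 38 mm from it along -x, the underside 4 mm below it along z. Axes as lip_edge.
- sash_lip_top: The upper face of the lip and the 23 mm upstand behind it: not to be pressed. Origin and axes as sash_lip.
- sash_pane: The clear acrylic pane of the window, 371 x 135 mm, 5 mm thick, above the lip: not to be pushed. Origin and axes as sash_lip.
- cement_bottle: White squeeze bottle of cement with a needle, 38 mm diameter, 126 mm high, loose, on the bench in front of one end of the window. Origin under its centre.
- tape_roll: Roll of brown packing tape lying flat, 96 mm diameter, 48 mm high, loose, on the bench in front of the other end of the window. Origin under its centre.
- lighter: Red pocket lighter, 82 x 22 x 12 mm, lying loose on the bench before the middle of the hood. Origin under its body's middle.
- letter: Clear acrylic fret-cut letter, 85 x 82 x 6 mm, lying loose on the bench to the left of the hood. Origin under its centre.
- polish_jar: Small glass jar with a steel lid, 52 mm diameter, 45 mm high, loose, on the hood's floor just inside the opening, towards one end. Origin under its centre.
- cup: Paper cup, 76 mm diameter at the rim, 90 mm high, loose, on the bench to the right of the hood. Origin under its centre.

How it is judged:
By the outcome, as a careful person would: the job done as asked, in the order asked, and still so for the second after the job is handed in, with the robot touching nothing.
It also fails if it takes over 40 s, if anything falls off the work surface, if the arm or the gripper's body presses on something with over 40 N, if the wrist force passes 120 N, or if a joint passes its speed limit or range.

## Working session

There is one attempt and no reset: what is moved stays moved. The work goes in short steps, Python scripts to look and compute and a tool call to move; the robot and the scene stay as the last step left them, time stands still between calls to the robot, and variables do not carry over. Pictures are saved under pics/ and viewed, on a budget of 10 in all, crops included, one or two more only if the job needs it, and the job is handed in when it is done.

Besides the shell and the picture viewer there is one more tool, called after ">>>" by a JSON object that holds its "op" and its "data", one argument or row to a line. arm_command: Moves the arm, as the interface text tells. Its arguments: {"type":"object","properties":{"steps":{"type":"array","items":{"type":"array","items":{"type":"array","items":{"type":"number"}}}},"force":{"type":"number"}},"required":["steps"]}

```bash
ls; mkdir -p pics
python3 - <<'E'
from rig import env
import cv2,numpy as np
s=env.get_state();print(s['time'],s['position'],s['eef_rot'],s['force'],env.finger_overhang)
for n in ['scene','top','wrist']:
    c=env.camera_model(n);print(n,c)
    cv2.imwrite(f'pics/{n}0.png',env.get_image(n)[:,:,::-1])
E
```

```text
pics
0.0 [0.2743749  0.56115839 0.23234683] [[-8.98343332e-01  4.39293620e-01 -6.10983585e-04]
 [ 4.39294036e-01  8.98342725e-01 -1.04780804e-03]
 [ 8.85772728e-05 -1.20969281e-03 -9.99999264e-01]] [0.18172339 0.34486148 0.38086155] 0.019
scene {'K': array([[452.06048059,   0.        , 317.80526048],
       [  0.        , 452.06048059, 200.39386975],
       [  0.        ,   0.        ,   1.        ]]), 'rvec': array([ 0.29838514, -2.96510606,  0.82765965]), 'tvec': array([0.49137223, 0.16658124, 1.32569586])}
top {'K': array([[486.62406127,   0.        , 316.85610789],
       [  0.        , 486.62406127, 199.83983455],
       [  0.        ,   0.        ,   1.        ]]), 'rvec': array([ 2.15741417, -2.15963874,  0.11630836]), 'tvec': array([0.00852399, 0.52481888, 1.37651747])}
wrist {'K': array([[309.70691629,   0.        , 322.98918792],
       [  0.        , 309.70691629, 196.55283444],
       [  0.        ,   0.        ,   1.        ]]), 'rvec': array([-2.4685566 , -1.54000296, -0.20317614]), 'tvec': array([-0.62456677, -0.02787074,  0.39073788])}
```

View pics/scene0.png

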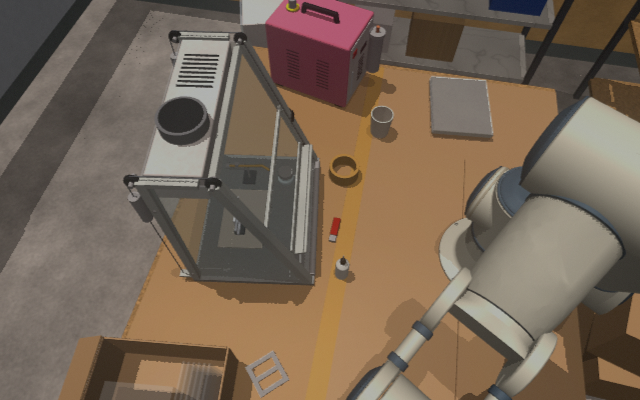

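View pics/top0.png

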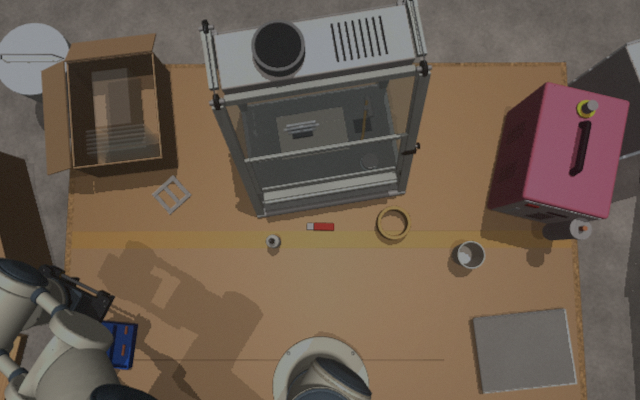

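The scene view has the hood's front facing the robot, the bottle at (343,268), lighter at (335,230) and tape at (344,170). The index looks like the black clip at about (412,149) in the top view and (291,117) in the scene view. I'll enlarge both.

Run:
```python
import cv2,numpy as np
a=cv2.imread('pics/top0.png')[40:230,200:440];b=cv2.imread('pics/scene0.png')[90:290,170:360]
a=cv2.resize(a,None,fx=1.66,fy=1.66,interpolation=2)
t=cv2.imread('pics/top0.png')[130:225,240:430]
s=cv2.imread('pics/scene0.png')[95:285,225:355]
A=cv2.resize(t,None,fx=4,fy=4,interpolation=2)[:,:];
cv2.imwrite('pics/c1.png',A)
S=cv2.resize(s,None,fx=3.1,fy=3.1,interpolation=2);cv2.imwrite('pics/c2.png',cv2.rotate(S,cv2.ROTATE_90_CLOCKWISE))
p=np.zeros((600,800,3),np.uint8)
A=A[:380,:760];p[:A.shape[0],:A.shape[1]]=A
S=cv2.rotate(cv2.resize(s,None,fx=1.69,fy=1.69,interpolation=2),cv2.ROTATE_90_CLOCKWISE);p[380:380+S.shape[0],:S.shape[1]]=S[:220]
w=cv2.resize(cv2.imread('pics/wrist0.png'),(350,219));p[381:,-350:]=w
cv2.imwrite('pics/c3.png',p)
```

```text
(no output)
```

View pics/c3.png

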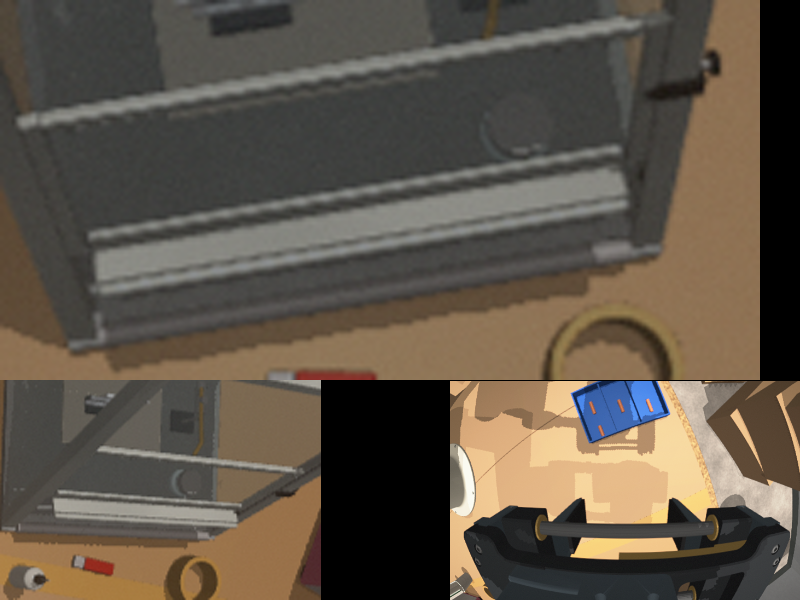

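The enlarged view shows the lip as a bright strip, with the index a black pointer on the right rail whose tip is near top pixel (402,153). The jar is inside at the right. The tool can only translate and spin, so it stays pointing down. That means pushing with the vertical fingertip faces against the rounded outer edge, moving up and in along the guides. Next I'll measure.

```bash
cat > h.py <<'E'
import numpy as np,cv2
from rig import env
def ray(n,uv):
    c=env.camera_model(n);R=cv2.Rodrigues(c['rvec'])[0];K=c['K']
    p=np.array([(uv[0]-K[0,2])/K[0,0],(uv[1]-K[1,2])/K[1,1]])
    if n=='wrist':
        r=np.hypot(*p);d=np.array([*(p/max(r,1e-9)*np.sin(r)),np.cos(r)])
    else: d=np.array([*p,1.]);d/=np.linalg.norm(d)
    return -R.T@c['tvec'],R.T@d
def onz(n,uv,z):
    o,d=ray(n,uv);return o+d*(z-o[2])/d[2]
def tri(a,b):
    (o,d),(p,e)=a,b
    t=np.linalg.lstsq(np.c_[d,-e],p-o,rcond=None)[0];P,Q=o+t[0]*d,p+t[1]*e
    return (P+Q)/2,np.linalg.norm(P-Q)
def proj(n,P):
    c=env.camera_model(n);R=cv2.Rodrigues(c['rvec'])[0];q=R@np.asarray(P)+c['tvec'];K=c['K']
    if n=='wrist':
        r=np.hypot(q[0],q[1]);th=np.arctan2(r,q[2]);return K[:2,2]+K[0,0]*th*q[:2]/r
    return K[:2,2]+K[0,0]*q[:2]/q[2]
E
python3 - <<'E'
from h import *
t=lambda x,y:(240+x/4,130+y/4)
sl,sr=onz('top',t(72,350),.0),onz('top',t(660,255),.0)
print('front corners',sl,sr,np.linalg.norm(sl-sr))
for z in(.0,.027): pass
l=[onz('top',t(*p),.106) for p in((95,290),(628,204))]
print('lip ends',l,np.linalg.norm(l[0]-l[1]))
for n,p,z in(('bottle',(273,241),.05),('tape',(393,224),.024),('lighter',(320,227),.006)): print(n,onz('top',p,z))
# index tip
print('index', tri(ray('top',t(648,93)),ray('scene',(225+(490-380)/1.69,285-295/1.69))) )
c=env.camera_model('wrist');R=cv2.Rodrigues(c['rvec'])[0];s=env.get_state();T=np.array(s['eef_rot'])
print('cam in tool',T.T@(-R.T@c['tvec']-s['position']),(T.T@R.T).round(2))
E
```

```text
front corners [0.47624912 0.18151766 0.        ] [ 0.54605752 -0.25216789  0.        ] 0.43926798504962483
lip ends [array([0.50895732, 0.15266159, 0.106     ]), array([ 0.5677698 , -0.21247131,  0.106     ])] 0.36983906750822626
bottle [0.40569737 0.13177888 0.05      ]
tape [ 0.45509061 -0.21153006  0.024     ]
lighter [ 0.44772779 -0.00097427  0.006     ]
index (array([ 0.61533697, -0.19896677,  0.27417417]), np.float64(0.011764209432883194))
cam in tool [ 0.0748467   0.00029549 -0.15119184] [[-0.   -0.97 -0.26]
 [ 1.   -0.   -0.  ]
 [ 0.   -0.26  0.97]]
```

View pics/c2.png

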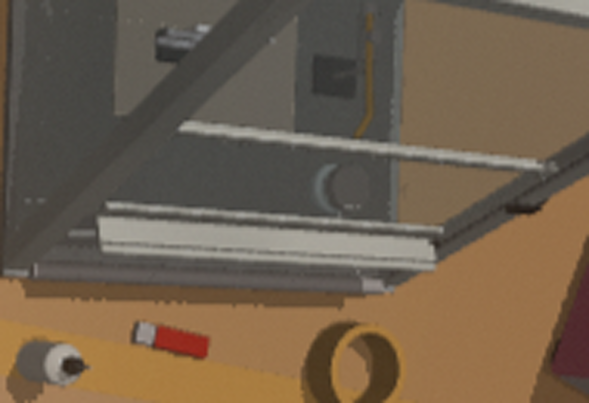

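View pics/wrist0.png

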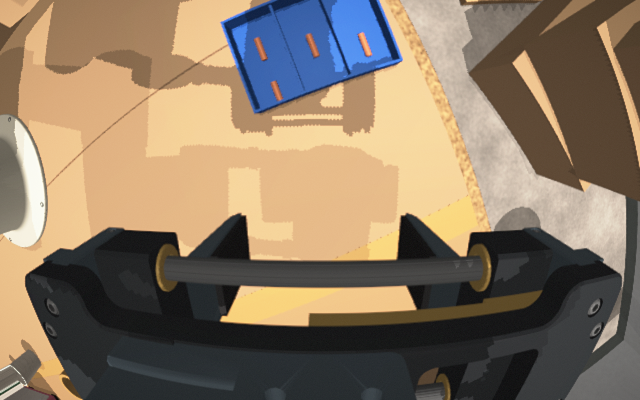

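c2 shows the lip's outer lower edge from (100,250) to (435,268), with the index tip at about (508,208), its dark body lying to the right. The wrist view shows the camera on the tool's +x side, so I'll keep it on the robot's side while pushing.

Run:
```python
from h import *
t=lambda x,y:(240+x/4-.4,130+y/4-.4)
s=lambda x,y:(225+y/3.1-.3,95+190-x/3.1-.3)
th=np.radians(9.15);X=np.array([np.cos(th),np.sin(th),0]);Y=np.array([-np.sin(th),np.cos(th),0])
O=(np.array([.47625,.18152,0])+[.54606,-.25217,0])/2
H=lambda P:np.round([(P-O)@X,(P-O)@Y,P[2]],4)
for n,a,b in(('lipL',(95,290),(100,250)),('lipR',(628,204),(435,268)),('tip',(648,93),(508,208)),('tipfar',(700,88),(540,210)),
  ('paneTopL',(20,122),None),('upstandL',(92,236),(107,205)),('upstandR',(620,150),(443,229)),('barR',(668,18),(550,165)),('sillR',(660,250),(390,290)),('sillL',(72,350),(8,272))):
    if b is None: continue
    P,g=tri(ray('top',t(*a)),ray('scene',s(*b)));print(n,P.round(4),'hood',H(P),'gap',g.round(4),'along',(H(P)@[np.sin(np.radians(20)),0,np.cos(np.radians(20))]).round(4))
for n,a in(('bottle',(.4057,.1318,.05)),('tape',(.455,-.2115,.02)),('lighter',(.4477,-.001,0))): print(n,H(np.array(a)))
```

```text
lipL [0.5059 0.1504 0.1345] hood [0.0243 0.1842 0.1345] gap 0.002 along 0.1347
lipR [ 0.5651 -0.208   0.1275] hood [ 0.0258 -0.1791  0.1275] gap 0.0009 along 0.1286
tip [ 0.6209 -0.2068  0.2233] hood [ 0.081  -0.1867  0.2233] gap 0.0007 along 0.2375
tipfar [ 0.624  -0.2378  0.2319] hood [ 0.0792 -0.2179  0.2319] gap 0.0029 along 0.245
upstandL [0.5432 0.1526 0.1366] hood [0.0615 0.1805 0.1366] gap 0.0002 along 0.1494
upstandR [ 0.6014 -0.2017  0.1381] hood [ 0.0626 -0.1786  0.1381] gap 0.0016 along 0.1512
barR [ 0.6596 -0.213   0.2641] hood [ 0.1183 -0.199   0.2641] gap 0.0011 along 0.2886
sillR [ 5.507e-01 -2.511e-01 -2.000e-04] hood [ 4.800e-03 -2.194e-01 -2.000e-04] gap 0.0005 along 0.0015
sillL [0.4783 0.1812 0.012 ] hood [0.002 0.219 0.012] gap 0.0037 along 0.012
bottle [-0.0775  0.1818  0.05  ]
tape [-0.0835 -0.165   0.02  ]
lighter [-0.0572  0.044   0.    ]
```

Lip edge is at hood (0.025, 0, 0.131), the index tip about 106 mm further up the guides, and hood yaw is 9.15°. I'll spin to line up with the hood, shut the jaws, and move in front of the lip's middle at safe height.

>>> {"op": "arm_command", "data": {
  "steps": [
    [[0,0,0,0,-0.1535],[0,0,0,0,-0.1535],[0,0,0,0,-0.1535],[0,0,0,0,-0.1535],[0,-0.0056,-0.0446,0,0],[0,-0.0056,-0.0446,0,0],[0,-0.0056,-0.0446,0,0],[0,-0.0056,-0.0446,0,0],[0,-0.0056,-0.0446,0,0],[0,-0.0056,-0.0446,0,0],[0,-0.0056,-0.0446,0,0],[0,-0.0056,-0.0446,0,0],[0,-0.0056,-0.0446,0,0],[0,-0.0056,-0.0446,0,0],[0,-0.0056,-0.0446,0,0],[0,-0.0056,-0.0446,0,0],[0,-0.0056,-0.0446,0,0],[0,-0.0056,-0.0446,0,0],[0,0,0,0,0],[0,0,0,0,0]]
  ],
  "force": 20
}}

```text
time: 2.65
position: [0.4506, -0.0423, 0.2327]
eef_rot: [[-0.987, -0.158, -0.001], [-0.158, 0.987, 0.0], [0.001, 0.0, -1.0]]
force: [0.6, -0.1, -0.9]
opening: 0.005
```

>>> {"op": "arm_command", "data": {
  "steps": [
    [[0,0,0,0.032,0],[0,0,0,0.032,0],[0,0,0,0.032,0],[0,0,0,0.0315,0],[0,-0.02,0,0,0],[0,-0.02,0,0,0],[0,-0.015,0,0,0],[0,0,0,0,0],[0,0,0,0,0]]
  ]
}}

```text
time: 3.78
position: [0.5044, -0.0336, 0.1054]
eef_rot: [[-0.987, -0.159, -0.001], [-0.159, 0.987, 0.0], [0.001, 0.0, -1.0]]
force: [0.0, -0.0, -1.0]
opening: 0.006
```

Run:
```python
from h import *
s=env.get_state();print(s['time'],s['position'],s['force'])
a=env.get_image('scene')[95:285,225:415,::-1];b=env.get_image('top')[100:260,220:430,::-1]
cv2.imwrite('pics/d1.png',np.hstack([cv2.resize(a,(400,400)),cv2.resize(b,(400,400))]))
```

```text
3.775 [ 0.50439333 -0.03357573  0.1053742 ] [ 0.00572363 -0.02039889 -0.99036806]
```

View pics/d1.png

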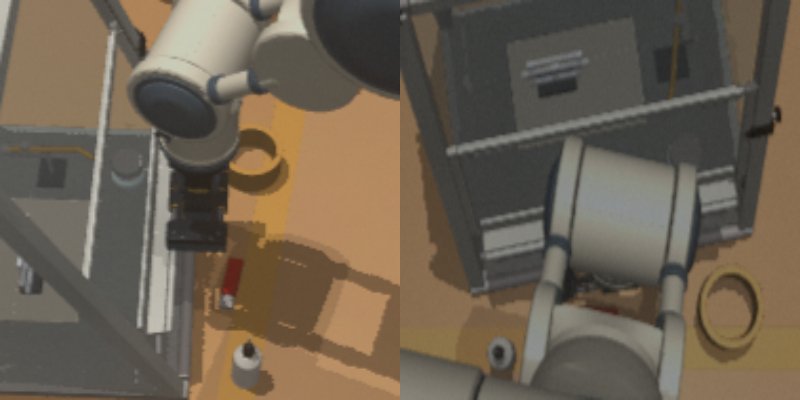

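The gripper hangs just in front of the lip, clear of lighter, bottle and tape, but the wrist link hides the middle of the lip from above. I'll check the wrist link's clearance to the sash top before pushing.

Run:
```python
from h import *
th=np.radians(9.15);X=np.array([np.cos(th),np.sin(th),0]);O=np.array([.5112,-.0353,0])
for z in(.25,.3,.35,.4,.5):
    print(z,[round((onz('top',p,z)-O)@X,3) for p in((312,156),(355,164))],'pane plane x',round(z*np.tan(np.radians(20))+.017,3))
```

```text
0.25 [np.float64(0.104), np.float64(0.067)] pane plane x 0.108
0.3 [np.float64(0.094), np.float64(0.059)] pane plane x 0.126
0.35 [np.float64(0.083), np.float64(0.05)] pane plane x 0.144
0.4 [np.float64(0.073), np.float64(0.041)] pane plane x 0.163
0.5 [np.float64(0.052), np.float64(0.023)] pane plane x 0.199
```

>>> {"op": "arm_command", "data": {
  "steps": [
    [[0,-0.004,0,0,0],[0,-0.004,0,0,0],[0,-0.002,0,0,0],[0,0,0,0,0]]
  ]
}}

```text
time: 4.38
position: [0.5138, -0.0325, 0.1052]
eef_rot: [[-0.987, -0.159, -0.003], [-0.159, 0.987, -0.0], [0.003, 0.0, -1.0]]
force: [-9.2, -6.0, 5.1]
opening: 0.008
```

Contact with the lip (about 10 N), as expected. Now push up and back parallel to the guides, a short trial first.

>>> {"op": "arm_command", "data": {
  "steps": [
    [[0,-0.0005,0,-0.003,0],[0,-0.0014,0,-0.0038,0],[0,-0.0014,0,-0.0038,0],[0,-0.0014,0,-0.0038,0],[0,0,0,0,0]]
  ]
}}

```text
time: 5.0
position: [0.5188, -0.0315, 0.1197]
eef_rot: [[-0.987, -0.159, -0.002], [-0.159, 0.987, 0.0], [0.002, 0.0, -1.0]]
force: [-7.7, -1.8, 4.9]
opening: 0.008
```

Run:
```python
from h import *
s=env.get_state();print(s['time'],s['position'],s['force'])
b=env.get_image('top')[100:260,220:430,::-1];a=env.get_image('scene')[95:285,225:415,::-1]
cv2.imwrite('pics/d2.png',np.hstack([cv2.resize(a,(400,400)),cv2.resize(b,(400,400))]))
d=cv2.absdiff(cv2.imread('pics/d1.png'),cv2.imread('pics/d2.png')).sum(2)
# upstand/lip rows in top view columns at right end
import sys
t0=cv2.imread('pics/top0.png').sum(2)
t=env.get_image('top').astype(int).sum(2)
for c in(270,390):print(c,t0[160:205,c],t[160:205,c])
```

```text
5.0 [ 0.51876041 -0.03151565  0.11973738] [-7.71509688 -1.77678207  4.924111  ]
270 [183 186 181 191 185 191 185 189 187 185 182 185 190 187 186 178 178 187
 184 192 186 189 197 190 189 184 277 378 287 197 197 260 373 410 410 405
 418 416 411 332 348 423 371 244 191] [181 185 179 184 184 182 187 184 174 179 185 175 184 180 174 176 175 183
 187 177 175 181 181 199 328 322 240 190 193 330 391 399 400 399 395 404
 373 270 353 388 291 200 187 198 199]
390 [187 193 188 197 190 185 234 344 299 212 192 217 351 401 404 406 406 405
 399 337 331 412 385 250 176 206 217 217 212 211 262 315 375 375 327 258
 180 205 218 307 343 339 342 345 343] [188 183 180 179 314 358 265 182 184 282 369 393 391 392 394 393 394 291
 347 399 309 209 174 204 209 209 216 207 208 207 253 314 367 364 313 254
 181 198 213 304 326 322 338 334 332]
```

>>> {"op": "arm_command", "data": {
  "steps": [
    [[0,-0.0015,0,-0.0048,0],[0,-0.0015,0,-0.0048,0],[0,-0.0015,0,-0.0048,0],[0,-0.0015,0,-0.0048,0]]
  ]
}}

```text
time: 5.65
position: [0.5254, -0.0305, 0.1391]
eef_rot: [[-0.987, -0.159, -0.001], [-0.159, 0.987, 0.0], [0.001, 0.0, -1.0]]
force: [-3.0, 0.9, -3.0]
opening: 0.008
```

```bash
cat >> h.py <<'E'
th=np.radians(9.15);X=np.array([np.cos(th),np.sin(th),0]);Y=np.array([-np.sin(th),np.cos(th),0]);Z=np.array([0,0,1.])
O=np.array([.5112,-.0353,0]);a=np.radians(20);U=np.sin(a)*X+np.cos(a)*Z;N=np.cos(a)*X-np.sin(a)*Z
def along(n,uv,p=-.0213):
    o,d=ray(n,uv);P=o+d*((p-(o-O)@N)/(d@N));return (P-O)@U,(P-O)@Y
def lip(img,cols=(266,270,274,384,388,392)):
    g=img.astype(int).sum(2);r=[]
    for c in cols:
        col=g[110:203 if c<300 else 186,c]
        i=np.max(np.where((col[:-1]>300)&(col[1:]<=300))[0])
        v=110+i+(col[i]-300)/(col[i]-col[i+1]);A,y=along('top',(c,v));r.append((c,round(v,1),round(A,4),round(y,3)))
    return r
E
python3 - <<'E'
from h import *
s=env.get_state();print(s['time'],s['position'],s['force'],(s['position']-O)@X)
for r in lip(cv2.imread('pics/top0.png')):print(r)
im=env.get_image('top');cv2.imwrite('pics/top3.png',im[:,:,::-1])
for r in lip(im):print(r)
sc=env.get_image('scene')[95:285,225:415,::-1]
cv2.imwrite('pics/d3.png',np.hstack([cv2.resize(sc,(400,400),interpolation=2),cv2.resize(im[100:260,220:430,::-1],(400,400),interpolation=2)]))
E
```

```text
5.65 [ 0.52540381 -0.0304555   0.13910246] [-3.01335083  0.89897613 -2.99379412] 0.014793438746250078
(266, np.float64(188.9), np.float64(0.2033), np.float64(0.166))
(270, np.float64(187.9), np.float64(0.2054), np.float64(0.155))
(274, np.float64(201.7), np.float64(0.1256), np.float64(0.156))
(384, np.float64(183.6), np.float64(0.1275), np.float64(-0.144))
(388, np.float64(182.9), np.float64(0.1279), np.float64(-0.155))
(392, np.float64(182.5), np.float64(0.1265), np.float64(-0.166))
(266, np.float64(196.9), np.float64(0.1599), np.float64(0.173))
(270, np.float64(196.4), np.float64(0.1595), np.float64(0.162))
(274, np.float64(195.6), np.float64(0.1603), np.float64(0.151))
(384, np.float64(177.5), np.float64(0.1623), np.float64(-0.142))
(388, np.float64(176.7), np.float64(0.163), np.float64(-0.153))
(392, np.float64(176.4), np.float64(0.1615), np.float64(-0.164))
```

View pics/d3.png

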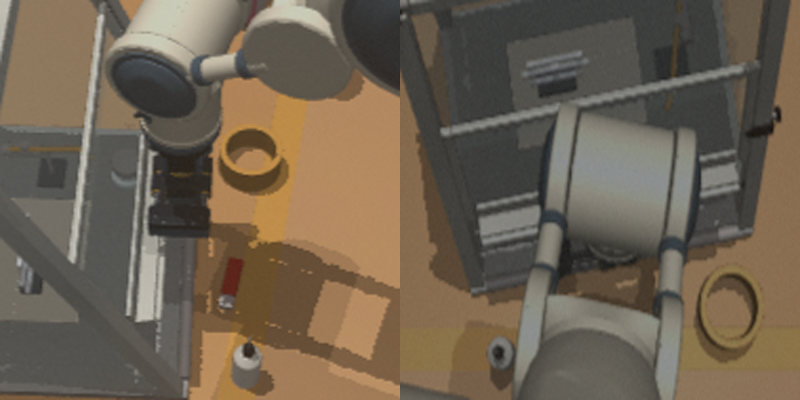

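The sash follows: lip at 0.161 along the guides from 0.127 at the start, about 34 mm up, with light contact forces. Continue most of the way to the index (about 0.2375).

>>> {"op": "arm_command", "data": {
  "steps": [
    [[0,-0.002,0,-0.0055,0],[0,-0.002,0,-0.0055,0],[0,-0.002,0,-0.0055,0],[0,-0.002,0,-0.0055,0],[0,-0.002,0,-0.0055,0],[0,-0.002,0,-0.0055,0],[0,-0.002,0,-0.0055,0],[0,-0.002,0,-0.0055,0],[0,-0.002,0,-0.0055,0],[0,-0.0015,0,-0.004,0],[0,0,0,0,0]]
  ]
}}

```text
time: 7.12
position: [0.5448, -0.0273, 0.193]
eef_rot: [[-0.987, -0.159, -0.0], [-0.159, 0.987, 0.0], [0.0, 0.0, -1.0]]
force: [-9.0, 2.2, 5.2]
opening: 0.003
```

Run:
```python
from h import *
s=env.get_state();print(s['time'],s['position'],s['force'],(s['position']-O)@X)
im=env.get_image('top');cv2.imwrite('pics/top4.png',im[:,:,::-1])
for r in lip(im):print(r)
t0=cv2.imread('pics/top0.png')
print(t0.sum(2)[146:162,396:424])
```

```text
7.125 [ 0.54477495 -0.02734374  0.19299093] [-9.04977461  2.16828611  5.24026236] 0.034412922864524936
(266, np.float64(186.3), np.float64(0.2167), np.float64(0.164))
(270, np.float64(185.5), np.float64(0.2175), np.float64(0.154))
(274, np.float64(184.8), np.float64(0.218), np.float64(0.143))
(384, np.float64(166.6), np.float64(0.2202), np.float64(-0.138))
(388, np.float64(166.1), np.float64(0.2198), np.float64(-0.149))
(392, np.float64(165.5), np.float64(0.2194), np.float64(-0.159))
[[238 245 252 221 165 174 190 192 183 163 182 192 187 198 196 193 202 191
  192 232 295 205  91 106 279 341 338 338]
 [245 247 254 207 175 185 191 193 190 171 179 193 203 195 200 195 200 203
  182 161 194 139  79  76 282 341 336 335]
 [246 234 246 202 176 190 187 189 183 164 181 198 201 200 196 199 193 206
  164 118 255 199 135 154 287 336 330 334]
 [252 228 224 189 174 182 183 196 185 171 185 201 200 196 182 164 163 157
  123  99 206 274 286 298 319 338 342 339]
 [246 233 229 179 170 195 189 189 162 143 157 155 142 141 131 119 102  87
   98  88 196 305 333 337 335 336 336 335]
 [231 245 222 177 173 189 
[... 561 characters left out ...]
245 237 179 175 183 189 180 162 176 186 182 197 192 192 192 192 206 301
  337 339 333 335 336 342 337 338 338 336]
 [246 224 167 177 182 192 188 165 177 194 192 192 196 197 194 190 214 309
  337 340 333 336 332 334 334 336 333 333]
 [240 211 174 187 190 187 200 163 185 192 182 197 185 189 190 192 255 316
  337 338 339 333 337 333 338 337 334 335]
 [244 202 169 175 192 193 185 168 178 197 189 187 185 196 193 191 274 327
  339 334 338 341 336 328 331 331 334 332]
 [249 199 179 194 188 195 172 158 173 191 192 190 191 199 193 195 287 330
  339 336 325 337 337 338 337 329 329 338]
 [248 186 174 193 188 184 181 161 186 185 193 193 197 186 197 210 298 337
  339 335 340 338 338 338 335 338 332 340]]
```

Lip now 0.219, index about 0.2375. I'll back off horizontally and turn the wrist camera for a close look at the lip's right end and the index.

>>> {"op": "arm_command", "data": {
  "steps": [
    [[0,0.015,0,0,0],[0,0.04,0,0,0],[0,0.05,0,0,0],[0,0.05,0,0,0],[0,0,-0.0375,-0.0073,0],[0,0,-0.0375,-0.0073,0],[0,0,-0.0375,-0.0073,0],[0,0,0,0,-0.1745],[0,0,0,0,-0.1745],[0,0,0,0,-0.1745],[0,0,0,0,-0.1745],[0,0,0,0,-0.1745],[0,0,0,0,-0.1745],[0,0,0,0,-0.1745],[0,0,0,0,-0.1745],[0,0,0,0,-0.1745],[0,0,0,0,0],[0,0,0,0,0]]
  ]
}}

```text
time: 9.43
position: [0.4319, -0.0406, 0.1875]
eef_rot: [[0.004, -1.0, -0.03], [-0.979, 0.002, -0.205], [0.205, 0.03, -0.978]]
force: [0.6, 0.2, 0.4]
opening: 0.008
```

Run:
```python
from h import *
s=env.get_state();print(s['time'],s['position'],s['force'],s['qpos'])
tip=O+.0*N+.2375*U-.1867*Y;print('tip pred',proj('wrist',tip),'lipR',proj('wrist',O-.0213*N+.219*U-.1785*Y))
im=env.get_image('wrist')[:,:,::-1];cv2.imwrite('pics/w5.png',im)
u,v=proj('wrist',tip).astype(int)
x0=min(max(u-65,0),510);y0=min(max(v-50,0),300);print(x0,y0)
cv2.imwrite('pics/w5c.png',cv2.resize(im[y0:y0+100,x0:x0+130],None,fx=6,fy=6,interpolation=2))
im=env.get_image('top')
for r in lip(im,(260,274,340,384,392)):print(r)
```

```text
9.425 [ 0.43189517 -0.04055212  0.18746791] [0.61517806 0.24177143 0.36157103] [  -4.14430922   17.89462611  105.63555392  -14.05850312   58.13187882
 -176.57896103]
tip pred [40.50436606 -0.52372643] lipR [73.74163216 -1.38059485]
0 0
(260, np.float64(187.2), np.float64(0.2171), np.float64(0.179))
(274, np.float64(184.8), np.float64(0.2178), np.float64(0.143))
(340, np.float64(174.1), np.float64(0.2183), np.float64(-0.026))
(384, np.float64(166.6), np.float64(0.2201), np.float64(-0.138))
(392, np.float64(165.5), np.float64(0.2194), np.float64(-0.159))
```

View pics/w5c.png

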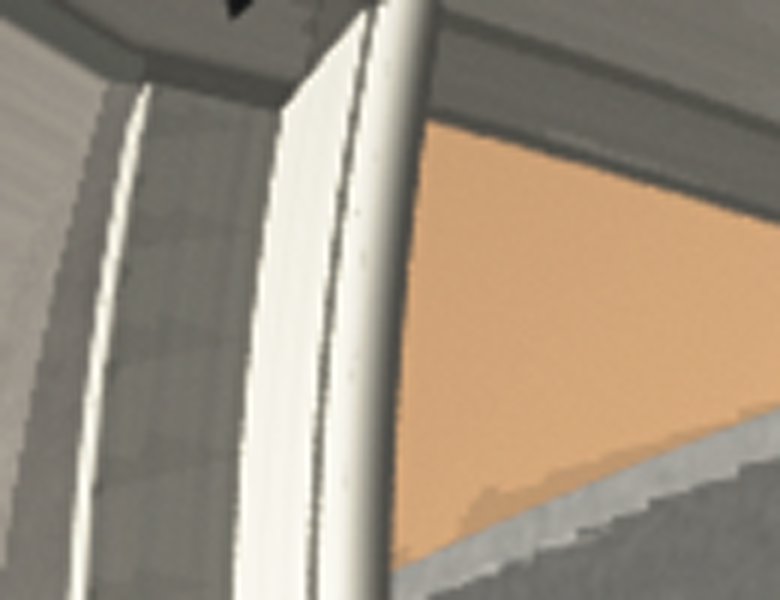

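That spin ran into the last joint's limit, so the tool stopped short and tilted. The crop shows the index tip only just in view at wrist pixel (40,1), with the lip edge about 30 px below it on the guides. I'll turn back the other way.

>>> {"op": "arm_command", "data": {
  "steps": [
    [[0,0,0,0,0.1745],[0,0,0,0,0.1745],[0,0,0,0,0.1745],[0,0,0,0,0.1745],[0,0,0,0,0.1745],[0,0,0,0,0.1745],[0,0,0,0,0.1745],[0,0,0,0,0.1745],[0,0,0,0,0.1745]]
  ]
}}

```text
time: 10.65
position: [0.4319, -0.0413, 0.1874]
eef_rot: [[-1.0, 0.003, -0.03], [0.009, 0.979, -0.205], [0.029, -0.205, -0.978]]
force: [0.6, -0.1, 1.2]
opening: 0.007
```

Run:
```python
from h import *
s=env.get_state();print(s['time'],s['position'],s['eef_rot'],s['qpos'])
```

```text
10.65 [ 0.43191233 -0.0413043   0.18740188] [[-0.99953277  0.00304528 -0.03041336]
 [ 0.00921115  0.97877739 -0.20471927]
 [ 0.02914448 -0.20490377 -0.97834812]] [ -4.23839422  17.91351733 105.61992649 -14.0643248   58.14358473
 -86.25843808]
```

The tilt stays in the commanded orientation: 12°, mostly sideways, and harmless for the rest of the push. I'll work out a viewing pose with the opposite spin.

Run:
```python
from h import *
from scipy.spatial.transform import Rotation as Ro
s=env.get_state();T=np.array(s['eef_rot']);p=np.array(s['position'])
c=env.camera_model('wrist');R=cv2.Rodrigues(c['rvec'])[0];C=T.T@(-R.T@c['tvec']-p);Rc=T.T@R.T;K=c['K']
tip=O+.2375*U-.1867*Y;lp=O-.0213*N+.225*U-.17*Y
for k in (6,8,9,10):
  T2=T@Ro.from_euler('z',.1745*k).as_matrix()
  for hx,hy,z in((-.12,-.14,.21),(-.12,-.2,.21),(-.12,-.26,.21),(-.1,-.26,.2)):
    P=O+hx*X+hy*Y+z*Z
    def pr(q):
        v=(T2@Rc).T@(q-P-T2@C);r=np.hypot(v[0],v[1]);return (K[:2,2]+K[0,0]*np.arctan2(r,v[2])*v[:2]/r).round(0),round(np.linalg.norm(v),3)
    d=tip-(P+T2@C);d/=np.linalg.norm(d)
    print(k,(hx,hy,z),pr(tip),pr(lp),'sight.U',round(d@U,2),'shift in cur tool',(T.T@(P-p)).round(3))
```

```text
6 (-0.12, -0.14, 0.21) (array([532., 380.]), np.float64(0.289)) (array([525., 361.]), np.float64(0.265)) sight.U -0.14 shift in cur tool [ 0.016 -0.153  0.009]
6 (-0.12, -0.2, 0.21) (array([583., 332.]), np.float64(0.264)) (array([578., 306.]), np.float64(0.241)) sight.U -0.15 shift in cur tool [ 0.006 -0.211  0.021]
6 (-0.12, -0.26, 0.21) (array([635., 269.]), np.float64(0.251)) (array([631., 235.]), np.float64(0.231)) sight.U -0.16 shift in cur tool [-0.004 -0.269  0.033]
6 (-0.1, -0.26, 0.2) (array([631., 271.]), np.float64(0.229)) (array([627., 234.]), np.float64(0.209)) sight.U -0.17 shift in cur tool [-0.024 -0.263  0.042]
8 (-0.12, -0.14, 0.21) (array([586., 311.]), np.float64(0.272)) (array([572., 294.]), np.float64(0.248)) sight.U -0.17 shift in cur tool [ 0.016 -0.153  0.009]
8 (-0.12, -0.2, 0.21) (array([621., 245.]), np.float64(0.244)) (array([606., 221.]), np.float64(0.221)) sight.U -0.19 shift in cur tool [ 0.006 -0.211  0.021]
8 (-0.12, -0.26, 0.21) (array([653., 162.]), np.float64(0.229)) (array([635., 128.]), np.float64(0.209)) sight.U -0.21 shift in cur tool [-0.004
[... 750 characters left out ...]
77)) sight.U -0.25 shift in cur tool [-0.024 -0.263  0.042]
10 (-0.12, -0.14, 0.21) (array([618., 222.]), np.float64(0.251)) (array([596., 210.]), np.float64(0.228)) sight.U -0.22 shift in cur tool [ 0.016 -0.153  0.009]
10 (-0.12, -0.2, 0.21) (array([630., 142.]), np.float64(0.222)) (array([603., 122.]), np.float64(0.201)) sight.U -0.25 shift in cur tool [ 0.006 -0.211  0.021]
10 (-0.12, -0.26, 0.21) (array([628.,  42.]), np.float64(0.207)) (array([594.,  14.]), np.float64(0.189)) sight.U -0.27 shift in cur tool [-0.004 -0.269  0.033]
10 (-0.1, -0.26, 0.2) (array([623.,  47.]), np.float64(0.185)) (array([583.,  16.]), np.float64(0.167)) sight.U -0.29 shift in cur tool [-0.024 -0.263  0.042]
```

>>> {"op": "arm_command", "data": {
  "steps": [
    [[0,0.001,-0.044,-0.0036,0],[0,0.001,-0.044,-0.0036,0],[0,0.001,-0.044,-0.0036,0],[0,0.001,-0.044,-0.0036,0],[0,0.001,-0.044,-0.0036,0],[0,0,0,0,0.1745],[0,0,0,0,0.1745],[0,0,0,0,0.1745],[0,0,0,0,0.1745],[0,0,0,0,0.1745],[0,0,0,0,0.1745],[0,0,0,0,0.1745],[0,0,0,0,0.1745],[0,0,0,0,0.1745],[0,0,0,0,0],[0,0,0,0,0]]
  ]
}}

```text
time: 12.65
position: [0.4282, -0.2524, 0.2501]
eef_rot: [[-0.009, 0.999, -0.031], [0.979, 0.002, -0.205], [-0.205, -0.032, -0.978]]
force: [0.3, -0.8, 0.1]
opening: 0.007
```

Run:
```python
from h import *
s=env.get_state();print(s['time'],s['position'],s['force'],s['qpos'][5],np.array(s['eef_rot']).round(3))
tip=O+.0*N+.2375*U-.1867*Y;print('tip pred',proj('wrist',tip),'lipR',proj('wrist',O-.0213*N+.219*U-.1785*Y))
u,v=proj('wrist',tip).astype(int)
im=env.get_image('wrist')[:,:,::-1];cv2.imwrite('pics/w6.png',im)
x0=min(max(u-80,0),510);y0=min(max(v-50,0),300);print(x0,y0)
cv2.imwrite('pics/w6c.png',cv2.resize(im[y0:y0+100,x0:x0+130],None,fx=6,fy=6,interpolation=2))
```

```text
12.65 [ 0.4282353  -0.25243791  0.25007614] [ 0.26695551 -0.78303297  0.10019907] -25.167686141044328 [[-0.009  0.999 -0.031]
 [ 0.979  0.002 -0.205]
 [-0.205 -0.032 -0.978]]
tip pred [592.7389621  172.37659778] lipR [561.84232333 159.57642529]
510 122
```

View pics/w6c.png

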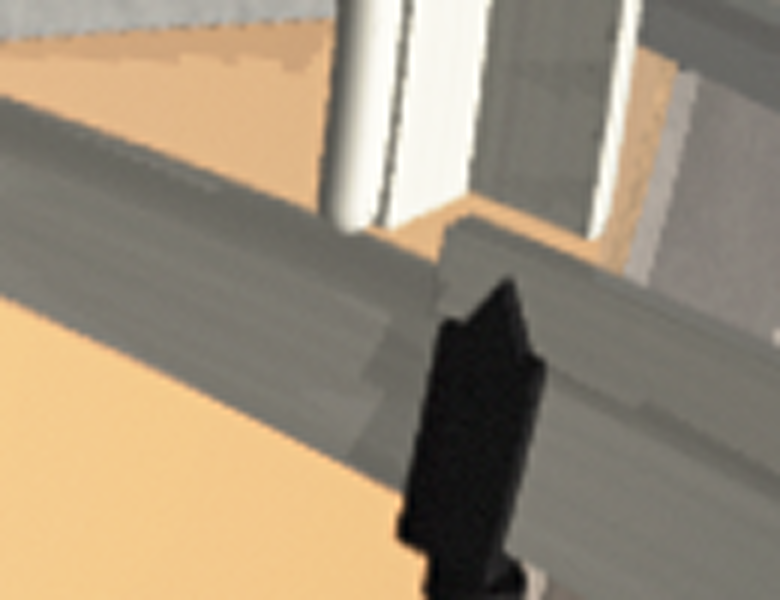

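The index tip is clear at crop (510,278), wrist pixel (594.6,167.9). The lip's rounded nose spans crop x 328–385 at its right end, mid (357,228), still below the tip.

Run:
```python
from h import *
f=lambda x,y:(510+x/6-.4,122+y/6-.4)
for n,p,d in(('tip',(510,279),0),('tip+3',(510,279),.003),('tip-3',(510,279),-.003),('nose bottom',(328,226),-.018),('nose mid',(357,228),-.0213),('nose top',(388,226),-.018)): print(n,np.round(along('wrist',f(*p),d),4))
P,g=tri(ray('wrist',f(510,279)),ray('top',(400.6,153.2)));print('tip N,Y,U',((P-O)@N).round(4),((P-O)@Y).round(4),((P-O)@U).round(4),g)
P,g=tri(ray('wrist',f(510,279)),ray('scene',(291.6,120.8)));print('tip N,Y,U',((P-O)@N).round(4),((P-O)@Y).round(4),((P-O)@U).round(4),g)
# nose p-coordinate from top silhouette line and wrist
s=env.get_state();T=np.array(s['eef_rot'])
tgt=T@np.eye(3)
print('pos hood',(s['position']-O)@X,(s['position']-O)@Y)
```

```text
tip [ 0.2384 -0.1829]
tip+3 [ 0.2372 -0.1841]
tip-3 [ 0.2396 -0.1818]
nose bottom [ 0.2194 -0.1788]
nose mid [ 0.2252 -0.1763]
nose top [ 0.2279 -0.1759]
tip N,Y,U -0.0009 -0.1833 0.2387 0.0013016694555895451
tip N,Y,U -0.0015 -0.1831 0.2398 0.0021849819364386106
pos hood -0.11634625897331656 -0.20106087017867633
```

Lip middle is at 0.224 and the index at 0.2385, leaving about 14 mm. Work out the return to the lip's middle.

Run:
```python
from h import *
from scipy.spatial.transform import Rotation as Ro
s=env.get_state();T=np.array(s['eef_rot']);p=np.array(s['position'])
T2=T@Ro.from_euler('z',-1.72).as_matrix()
print(np.c_[T2.T@X,T2.T@Y,T2.T@Z,T2.T@U].round(3).T)
for hx,hy,z in((-.06,.004,.2086),(.02,.004,.2086)):
    P=O+hx*X+hy*Y+z*Z;print((T2.T@(P-p)).round(4));p=P
```

```text
[[-0.998 -0.001 -0.063]
 [ 0.011  0.98  -0.198]
 [ 0.062 -0.198 -0.978]
 [-0.283 -0.186 -0.941]]
[-0.0564  0.2091 -0.0035]
[-0.0798 -0.0001 -0.005 ]
```

>>> {"op": "arm_command", "data": {
  "steps": [
    [[0,0,0,0,-0.172],[0,0,0,0,-0.172],[0,0,0,0,-0.172],[0,0,0,0,-0.172],[0,0,0,0,-0.172],[0,0,0,0,-0.172],[0,0,0,0,-0.172],[0,0,0,0,-0.172],[0,0,0,0,-0.172],[0,0,0,0,-0.172],[0,-0.0113,0.0418,-0.0007,0],[0,-0.0113,0.0418,-0.0007,0],[0,-0.0113,0.0418,-0.0007,0],[0,-0.0113,0.0418,-0.0007,0],[0,-0.0113,0.0418,-0.0007,0],[0,-0.026,0,-0.0017,0],[0,-0.026,0,-0.0017,0],[0,-0.026,0,-0.0017,0],[0,-0.004,0,-0.0003,0],[0,0,0,0,0]]
  ]
}}

```text
time: 15.2
position: [0.5328, -0.0278, 0.2085]
eef_rot: [[-0.987, -0.155, -0.032], [-0.146, 0.968, -0.205], [0.062, -0.198, -0.978]]
force: [-0.2, -0.6, 0.8]
opening: 0.003
```

Run:
```python
from h import *
s=env.get_state();p=s['position'];print(s['time'],((p-O)@X).round(4),((p-O)@Y).round(4),p[2].round(4),s['force'].round(1))
im=env.get_image('top')
for r in lip(im,(270,274,384,392)):print(r)
```

```text
15.2 0.0225 0.0039 0.2085 [-0.2 -0.6  0.8]
(270, np.float64(178.4), np.float64(0.253), np.float64(0.148))
(274, np.float64(178.5), np.float64(0.2495), np.float64(0.139))
(384, np.float64(166.6), np.float64(0.2201), np.float64(-0.138))
(392, np.float64(165.5), np.float64(0.2194), np.float64(-0.159))
```

>>> {"op": "arm_command", "data": {
  "steps": [
    [[0,-0.005,0,-0.0003,0],[0,-0.005,0,-0.0003,0],[0,-0.0015,0,-0.0001,0],[0,0,0,0,0]]
  ]
}}

```text
time: 15.75
position: [0.5438, -0.0261, 0.2086]
eef_rot: [[-0.987, -0.155, -0.033], [-0.145, 0.968, -0.205], [0.064, -0.198, -0.978]]
force: [-6.7, -1.6, 3.7]
opening: 0.009
```

Contact again. Push about 11 mm along the guides, then measure.

>>> {"op": "arm_command", "data": {
  "steps": [
    [[0,-0.0008,-0.0005,-0.0026,0],[0,-0.0008,-0.0005,-0.0026,0],[0,-0.0008,-0.0005,-0.0026,0],[0,-0.0008,-0.0005,-0.0026,0],[0,0,0,0,0]]
  ]
}}

```text
time: 16.38
position: [0.5473, -0.0255, 0.2188]
eef_rot: [[-0.987, -0.155, -0.034], [-0.145, 0.968, -0.205], [0.064, -0.198, -0.978]]
force: [-6.6, -2.1, 2.0]
opening: 0.009
```

Run:
```python
from h import *
s=env.get_state();p=s['position'];print(s['time'],((p-O)@X).round(4),((p-O)@Y).round(4),p[2].round(4),s['force'].round(1))
im=env.get_image('top')
for r in lip(im,(380,384,388,392)):print(r)
```

```text
16.375 0.0372 0.004 0.2188 [-6.6 -2.1  2. ]
(380, np.float64(165.4), np.float64(0.2297), np.float64(-0.128))
(384, np.float64(164.6), np.float64(0.2305), np.float64(-0.138))
(388, np.float64(164.0), np.float64(0.2304), np.float64(-0.148))
(392, np.float64(163.5), np.float64(0.2295), np.float64(-0.158))
```

It rose 10.3 mm, leaving about 4. Push 3.5 mm more.

>>> {"op": "arm_command", "data": {
  "steps": [
    [[0,-0.0005,-0.0003,-0.0016,0],[0,-0.0005,-0.0003,-0.0017,0],[0,0,0,0,0]]
  ]
}}

```text
time: 16.8
position: [0.5484, -0.0253, 0.222]
eef_rot: [[-0.987, -0.155, -0.034], [-0.145, 0.968, -0.205], [0.064, -0.198, -0.978]]
force: [-6.0, -2.0, -0.3]
opening: 0.007
```

Run:
```python
from h import *
s=env.get_state();p=s['position'];print(s['time'],((p-O)@X).round(4),((p-O)@Y).round(4),p[2].round(4),s['force'].round(1))
im=env.get_image('top')
for r in lip(im,(380,384,388,392)):print(r)
```

```text
16.8 0.0384 0.004 0.222 [-6.  -2.  -0.3]
(380, np.float64(164.6), np.float64(0.2338), np.float64(-0.127))
(384, np.float64(164.0), np.float64(0.2337), np.float64(-0.138))
(388, np.float64(163.5), np.float64(0.2329), np.float64(-0.148))
(392, np.float64(162.6), np.float64(0.234), np.float64(-0.158))
```

>>> {"op": "arm_command", "data": {
  "steps": [
    [[0,0.01,0,0.0006,0],[0,0.03,0,0.0019,0],[0,0.03,0,0.0019,0],[0,0.028,0,0.0017,0],[0,0.0113,-0.0418,0.0007,0],[0,0.0113,-0.0418,0.0007,0],[0,0.0113,-0.0418,0.0007,0],[0,0.0113,-0.0418,0.0007,0],[0,0.0113,-0.0418,0.0007,0],[0,0,0,0,0.172],[0,0,0,0,0.172],[0,0,0,0,0.172],[0,0,0,0,0.172],[0,0,0,0,0.172],[0,0,0,0,0.172],[0,0,0,0,0.172],[0,0,0,0,0.172],[0,0,0,0,0.172],[0,0,0,0,0.172],[0,0,0,0,0]]
  ]
}}

```text
time: 19.35
position: [0.4288, -0.2515, 0.264]
eef_rot: [[-0.007, 1.0, -0.031], [0.979, 0.0, -0.205], [-0.205, -0.031, -0.978]]
force: [0.1, 0.7, -0.9]
opening: 0.008
```

Run:
```python
from h import *
s=env.get_state();print(s['time'],s['position'],s['force'].round(1))
im=env.get_image('wrist')[:,:,::-1];cv2.imwrite('pics/w7.png',im)
tip=O+.2385*U-.183*Y;u,v=proj('wrist',tip).astype(int);print(u,v)
x0=min(max(u-80,0),510);y0=min(max(v-50,0),300);print(x0,y0)
cv2.imwrite('pics/w7c.png',cv2.resize(im[y0:y0+100,x0:x0+130],None,fx=6,fy=6,interpolation=2))
im=env.get_image('top');cv2.imwrite('pics/top7.png',im[:,:,::-1])
for r in lip(im,(266,274,384,392)):print(r)
```

```text
19.35 [ 0.42876604 -0.25154591  0.26395613] [ 0.1  0.7 -0.9]
582 162
502 112
(266, np.float64(183.6), np.float64(0.2306), np.float64(0.162))
(274, np.float64(182.3), np.float64(0.2306), np.float64(0.141))
(384, np.float64(164.0), np.float64(0.2334), np.float64(-0.138))
(392, np.float64(162.7), np.float64(0.2336), np.float64(-0.158))
```

View pics/w7c.png

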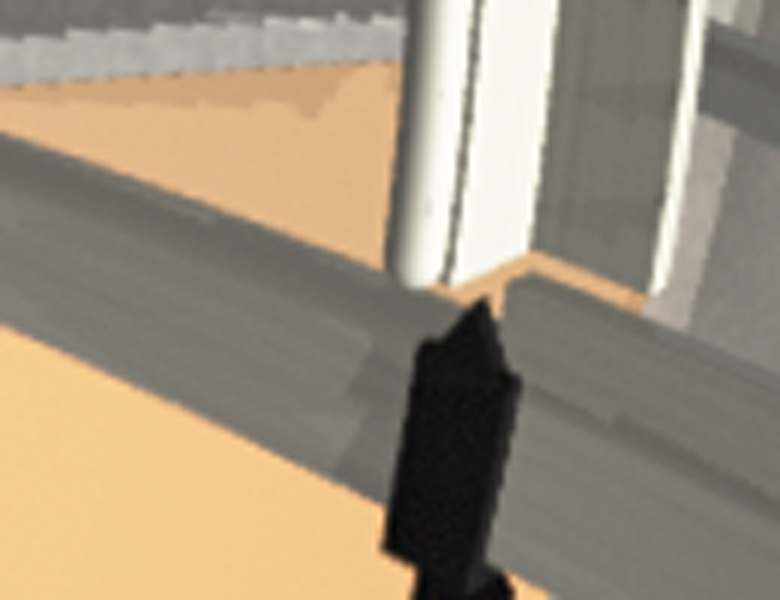

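The tip is at crop (484,298). The lip nose spans x 389–450 near its right end (y≈275).

Run:
```python
from h import *
f=lambda x,y:(502+x/6-.4,112+y/6-.4)
for n,p,d in(('tip',(484,298),-.001),('nose bottom',(389,268),-.0175),('nose mid',(418,280),-.0213),('nose top',(450,280),-.0175)): print(n,np.round(along('wrist',f(*p),d),4))
# tip & lip relative, independent: top view bottom silhouette + wrist nose
for pp in(-.0243,-.0213,-.0183): print(pp,along('wrist',f(418,280),pp)[0],along('top',(392,162.7),pp)[0])
```

```text
tip [ 0.2385 -0.1819]
nose bottom [ 0.2317 -0.1768]
nose mid [ 0.238  -0.1754]
nose top [ 0.2407 -0.1753]
-0.0243 0.23954058976066456 0.2388781230740286
-0.0213 0.23804708093979005 0.2335742990246681
-0.0183 0.23655357211891553 0.22827047497530784
```

The lip middle comes out about 1–2 mm below the index by both nose edges, within my measuring error and not past it. I'll stop there, check that nothing else moved, and hand in.

Run:
```python
from h import *
a=cv2.imread('pics/top0.png').astype(int);b=env.get_image('top')[:,:,::-1].astype(int)
for n,(x,y,r) in dict(bottle=(273,241,12),lighter=(320,227,18),letter=(171,195,22),cup=(469,255,18),tape=(393,224,20),index=(412,152,10)).items():
    A,B=[np.float32(i[y-r:y+r,x-r:x+r].sum(2)) for i in(a,b)];print(n,np.round(cv2.phaseCorrelate(A,B),2))
for r in lip(b[:,:,::-1].astype(np.uint8),(266,274,384,392)):print(r)
s=env.get_state();print(s['time'],s['force'].round(1));env.hand_in()
```

```text
Traceback (most recent call last):
ValueError: setting an array element with a sequence. The requested array has an inhomogeneous shape after 1 dimensions. The detected shape was (2,) + inhomogeneous part.
```

Run:
```python
from h import *
a=cv2.imread('pics/top0.png').astype(int);b=env.get_image('top')[:,:,::-1].astype(int)
for n,(x,y,r) in dict(bottle=(273,241,12),lighter=(320,227,18),letter=(171,195,22),cup=(469,255,18),tape=(393,224,20),index=(412,152,10)).items():
    A,B=[np.float32(i[y-r:y+r,x-r:x+r].sum(2)) for i in(a,b)];print(n,cv2.phaseCorrelate(A,B),np.abs(A-B).mean())
for r in lip(b[:,:,::-1].astype(np.uint8),(266,274,384,392)):print(r)
s=env.get_state();print(s['time'],s['force'].round(1))
```

```text
bottle ((0.281785474226254, -0.011377410545133415), 0.9699477429191271) 7.0833335
lighter ((-0.2937204673329745, -0.6437797660862827), 0.8748254128444342) 11.192902
letter ((0.5068991472979256, 0.5164717336792783), 1.0158802517549492) 4.5294423
cup ((0.26322161089033713, -0.0998462734408605), 0.8169167347160387) 21.409721
tape ((5.128938805111462, 13.76424717516807), 0.01934726268053055) 92.4675
index ((0.08411700390095334, 0.1546605148653093), 0.9919101572036744) 5.7925
(266, np.float64(183.6), np.float64(0.2306), np.float64(0.162))
(274, np.float64(182.3), np.float64(0.2305), np.float64(0.141))
(384, np.float64(164.1), np.float64(0.2331), np.float64(-0.138))
(392, np.float64(162.7), np.float64(0.2335), np.float64(-0.158))
19.55 [0.2 0.6 0.3]
```

The lip is steady and the objects haven't moved. The tape can't be compared because the gripper hides it from above, but I never came lower than about 0.17 m near it. Handing in.

```bash
python3 -c "
from rig import env;print(env.hand_in())"
```

```text
the job is handed in; nothing more can be done
None
```

The window is up about 110 mm, with its lip level with the index to within about 1–2 mm on the low side. I handed the job in at about 19.6 s with the arm clear of everything.

- **How it was pushed:** the tool cannot tilt and stayed pointing down. I pushed with the shut fingertips, reaching below the lip, against its rounded outer edge, moving up and back along the guides. The highest contact force I read was about 12 N.
- **Height check:** in the close wrist view the lip middle is at about 236.5–238 mm along the guides and the index tip at 238.5 mm, so it is not past the index. The top view alone puts the lip edge lower, at about 233.5 mm, but that figure depends strongly on the assumed depth of the lip. The left end also reads about 3 mm lower than the right there. The lip reading did not change after I backed off.
- **Other objects:** the top view shows the bottle, letter, cup and index unmoved, and the lighter to within about 0.7 px (2 mm, with a shadow change there). The tape was hidden by the gripper in the last picture; it was in place in an earlier one. I did not check the jar again.
- **What went wrong:** a viewing turn ran into the last joint's limit and left the tool tilted 12° (mostly sideways). The final 14 mm of the push was done with that tilt.

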